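# Vent and unlock the watch pressure tester

## Robot

A 6-joint arm with a two-finger parallel gripper is mounted at the origin on the work surface. World frame = base frame: x ahead of the robot, y to its left, z up, the work surface at z = 0. Lengths are in m, angles in rad, forces in N, time in s.
With the tool pointing down it reaches from about 0.35 to 0.875 m from the base axis. Payload 4.2 kg.
Tool frame: the origin (TCP) lies at the very end of the fingers, on their centre line; the grasp point (between the pads) lies ctrl.grasp_offset behind it (ctrl.grasp_offset is the distance from the TCP to the grasp point, in m); z points along the fingers, y is the direction in which the jaws open and shut (so a half turn about z gives the same grasp; the last joint's range is limited). The gripper opens to 87 mm and grips with 3 to 60 N. Pads are 19 mm wide; open, the fingers measure 117 mm over their backs; the gripper's body (75 mm by 190 mm) begins 51 mm behind the grasp point.
Start: joints at [1.464, 0.385, 0.008, 0, -1.194, -0.259], TCP at [0.224, 0.584, 0.223] pointing down, gripper open.
Joint ranges: [-3.14, 3.14], [-1.21, 2.06], [-1.07, 1.41], [-3.16, 2.05], [-2.99, -0.16], [-3.1, 3.1]. Speed limits (rad/s): [2.79, 2.79, 3.14, 3.14, 3.14, 3.14].

## Interface

Orientations are given as [roll, pitch, yaw] about the fixed x, y, z axes, in that order (R = Rz(yaw) Ry(pitch) Rx(roll)).
In Python, from workcell import state, get_image, camera_model, ticket, ctrl gives the robot as it stands.
- The arm moves only by the tool carry_out, never from a script. Its argument "deltas" is a list of rows, each a list of 7 numbers: the turn, a rotation vector about the tool's x, y, z in rad, then the shift along the tool's x, y, z in cm, then the opening in per cent of the stroke, from 0 (shut) to 100 (fully open). A call has exactly 10 rows; each row shifts and turns the pose as measured when the row begins, along the tool's axes as they then stand; what a row does not reach is not made up. A row lasts 1/8 s, in which the tool goes at most 62.5 mm and 10.7 degrees, less where a joint would pass 70% of its speed; a pose out of reach is approached as far as the arm can. A call is refused whole if a number of a shift passes 6.25 or a number of a turn 0.188, either way. A call with a gripper value outside its range is refused whole. The fingers move at their own pace and stop on an object; the grip force is fixed at half the most. Time passes only in rows, so rows that do not move let the fingers close, or fill a call up. It gives the time, the measured TCP pose, the force and the opening at its end, in the units of the state.
- state(): the state, without advancing time (a new reading comes with each control period).
- get_image(name): name is "scene" or "side" or "wrist"; returns the picture (480x640x3 uint8, blue, green, red); there is no depth.
- camera_model(name): a dict with "intrinsics" (3x3 intrinsics, pixels), "R" (3x3) and "t" (3): a world point X has camera coordinates R X + t. Camera axes: x right, y down, z forward; pixel columns grow to the right and rows downward; lengths in m; the calibration is good to about 2 mm. A picture is of the moment at which its call begins: read the wrist's pose just before it. camera_model takes no time and is no camera call; for the wrist camera it gives the pose at the moment of the call.
- ticket.sign_off(): hands the job in, once; it reports no verdict.
The state is a dict: "clock": time; "joints": joint angles; "qvel": joint speeds; "tau": joint torques, N m; "eef_pos": TCP position; "tool_rot": TCP orientation; "contact_force": force on the tool from outside, world axes, zero at the start; "torque": the same for the moment, N m; "opening": finger opening in m.
Only numpy, scipy, OpenCV 4.12 (cv2) and the standard library are available. Lean on these libraries where they do the work, as an engineer would, in place of code of your own. Each camera call takes 0.05 s, during which the arm holds its last target.

## Task

Unlock the pressure tester on the watchmaker's bench: first turn its vent lever all the way round to its stop, then turn the closure ring of the round chamber by its handle until it too is fully open against its stop. The ring stays blocked by the vent's rim until the vent is fully home; do not force either of them, let go of both at the end and leave the other things on the bench where they are.

Things in the scene. Friction and masses are not known exactly. Their poses are not given: they have to be found in the camera images.
- tester: Red cast base plate of the pressure tester, fixed to the bench, 190 x 250 x 12 mm thick (from -107 to +83 mm along its own x, from -127 to +123 mm along its y); origin on the bench, z up. At yaw 0 its -x side faces the robot, the vent is at its right (-y), the chamber at its left (+y).
- vent_axis (a point): Point on the upright turning axis of the vent, at the top of its steel disc (22 mm above the bench). The disc is 84 mm in diameter and carries an upstanding rim, 6 mm thick, its top 36 mm above the bench, with a single gap 13 mm wide. Only when the vent is home against its stop (within about 3 degrees, 5 mm at the grip) does the gap face the tongue of the closure ring.
- vent_grip (a point): Point on the axis of the vent's handle, at the middle of the height to grip: 55 mm above the bench, 90 mm from vent_axis. The handle is an upright round black grip, 16 mm in diameter, from 32 to 72 mm above the bench, on the end of a flat steel lever (14 mm wide, its top 22 mm above the bench). Its frame turns with the lever; z is up.
- vent (a joint): Angle of the vent lever in rad; grows counterclockwise seen from above (its grip, at the robot's right end of the tester, moves away from the robot). Starts at 0.05 to 0.3. Its stop is a steel post on the chamber's foot, mounted differently on each tester: met somewhere from 0.9 to 1.5 rad, it has to be felt. Steady friction about 0.22 Nm (2.5 N at the grip); stays where it is left.
- vent_cam: The vent's steel disc with its rim and a small dog that meets the stop; turns with the lever, origin on the axis at bench height. The force between it and whatever it meets (stop, tongue) must stay below 32 N: about 17 N at the vent's grip beyond its friction. Do not touch it with the fingers.
- closure_axis (a point): Point on the upright turning axis of the closure ring, at the ring's top (34 mm above the bench), at the centre of the round chamber, 94 mm from vent_axis. The chamber's aluminium lid (82 mm in diameter) has its top 44 mm above the bench, its glass 47 mm.
- closure_grip (a point): Point on the axis of the closure ring's handle, at the middle of the height to grip: 66 mm above the bench, 95 mm from closure_axis. The handle is an upright round black grip, 16 mm in diameter, from 43 to 83 mm above the bench, at the end of a flat steel arm (its top 33 mm above the bench). Its frame turns with the ring; its z is up.
- closure (a joint): Angle of the closure ring in rad; 0 to 0.02 closed, grows counterclockwise seen from above (the grip, at the robot's left end of the tester, moves towards the robot). With the vent not home it is blocked at about 0.04; once free it turns to a hard stop at 0.70. Friction about 0.25 Nm (2.6 N at the grip); stays where it is left.
- closure_arm: Steel arm of the ring with a curved tongue (bar 8 mm thick with a blunt end, 85 mm from closure_axis, 29 mm above the bench) that enters the gap of the vent's rim, and a lug that meets the end stop; origin on the ring's axis at bench height. The force between it and whatever it meets must stay below 32 N: about 18 N at the closure's grip beyond its friction. Do not touch it with the fingers.
- loupe: Bystander: black eye loupe, 34 mm wide, 30 mm high, beyond the tester; origin under its centre.
- movement_holder: Bystander: round brass movement holder, 52 mm wide, 15 mm high, on the robot's side of the tester; origin under its centre.
- oil_jar: Bystander: amber jar, 34 mm wide, 45 mm high, beyond the tester; origin under its centre.
- parts_dish: Bystander: white dish, 70 mm wide, 22 mm high; origin under its centre.
- driver: Bystander: screwdriver, 110 mm long, lying flat; origin under its middle.
- case_dies: Bystander: black and aluminium casing dies, 44 mm wide, 26 mm high; origin under their centre.
- red_tray: Bystander: red tray, 100 x 140 x 30 mm; origin under its centre.

How it is judged:
On the way, in this order (a step that is already met when the one before it is completed fails the run):
1. the vent is turned up to its stop while the ring is still closed (value of joint vent above 0.85 rad and value of joint closure below 0.1 rad), for 0.2 s.
2. the closure ring is turned open (value of joint closure above 0.6 rad), for 0.2 s.
At the end, for the whole second after the job is handed in: The vent is home (its joint above 0.85 rad; the ring cannot open unless it stands at its stop), the closure ring is open to its stop (joint above 0.62 rad, the stop is at 0.70), and both are at rest (below 0.05 rad/s) (value of joint vent above 0.85 rad and value of joint closure above 0.62 rad and velocity of joint closure between -0.05 and 0.05 rad/s and velocity of joint vent between -0.05 and 0.05 rad/s); the robot touches nothing.
It fails at once if the vent's disc is forced against its stop or the tongue (more than 32 N) (contact force between vent_cam and anything else above 32 N).
It fails at once if the closure's arm is forced against the vent's rim or its end stop (more than 32 N) (contact force between closure_arm and anything else above 32 N).
It fails at once if a bystander is moved by more than 20 mm (distance of any of loupe, movement_holder, oil_jar, parts_dish, driver, case_dies, red_tray from where it was at the start of the episode above 0.02 m).
It also fails if it takes over 72 s, if anything falls off the work surface, if the arm or the gripper's body presses on something with over 40 N, if the wrist force passes 120 N, or if a joint passes its speed limit or range.

## Working session

There is one attempt and no reset: what is moved stays moved. The work goes in short steps, Python scripts to look and compute and a tool call to move; the robot and the scene stay as the last step left them, time stands still between calls to the robot, and variables do not carry over. Pictures are saved under pics/ and viewed, and the job is handed in when it is done.

Besides the shell and the picture viewer there is one more tool, called after "Request:" as name(argument=value, ...), one argument or row to a line, values as JSON. carry_out: Moves the arm, as the interface text tells. Its arguments: {"type":"object","properties":{"deltas":{"type":"array","items":{"type":"array","items":{"type":"number"}}}},"required":["deltas"]}

```bash
mkdir -p pics; ls; python3 - <<'E'
from workcell import state,get_image,camera_model,ticket,ctrl
import cv2,numpy as np
s=state();print({k:np.round(v,4) for k,v in s.items()});print(ctrl.grasp_offset)
for n in("scene","side","wrist"):
    cv2.imwrite(f"pics/{n}0.png",get_image(n)); 
    m=camera_model(n);print(n,np.round(m["intrinsics"],1).tolist(),np.round(m["R"],3).tolist(),np.round(m["t"],3))
E
```

```text
pics
{'clock': np.float64(0.0), 'joints': array([ 1.4636e+00,  3.8560e-01,  6.6000e-03, -5.0000e-04, -1.1940e+00,
       -2.5860e-01]), 'qvel': array([-0.0017, -0.0002,  0.0018, -0.0001,  0.0016, -0.0007]), 'tau': array([-1.10000e-03, -3.90674e+01,  1.87410e+01,  4.21980e+00,
        1.10000e-02, -2.00000e-04]), 'eef_pos': array([0.2233, 0.5831, 0.2214]), 'tool_rot': array([ 3.1394e+00, -1.0000e-04, -3.6600e-01]), 'contact_force': array([-0.3414, -0.0883, -0.1295]), 'torque': array([-0.0028, -0.0509, -0.0378]), 'opening': np.float64(0.0871)}
0.0187
scene [[478.1, 0.0, 318.4], [0.0, 478.1, 236.1], [0.0, 0.0, 1.0]] [[-0.579, 0.816, -0.005], [0.64, 0.45, -0.623], [-0.506, -0.363, -0.782]] [ 0.306 -0.306  1.575]
side [[467.4, 0.0, 311.8], [0.0, 467.4, 239.1], [0.0, 0.0, 1.0]] [[0.766, -0.643, 0.005], [-0.327, -0.396, -0.858], [0.554, 0.655, -0.513]] [-0.414  0.212  0.786]
wrist [[378.0, 0.0, 318.2], [0.0, 378.0, 238.7], [0.0, 0.0, 1.0]] [[-0.359, -0.933, 0.002], [-0.892, 0.344, 0.293], [-0.274, 0.104, -0.956]] [ 0.625 -0.036  0.393]
```

View pics/scene0.png

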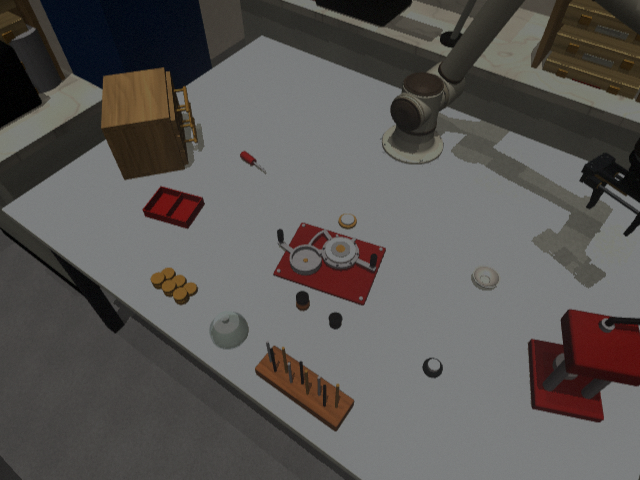

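View pics/side0.png

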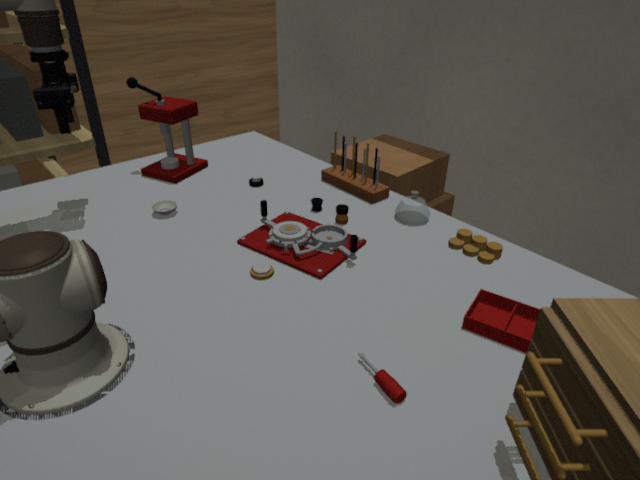

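View pics/wrist0.png

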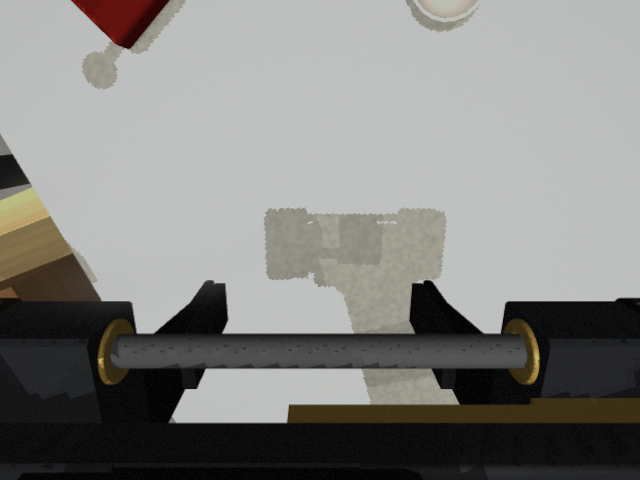

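```bash
python3 - <<'E'
import cv2,numpy as np
a=cv2.imread("pics/scene0.png")[210:310,260:400]; b=cv2.imread("pics/side0.png")[190:290,230:370]
cv2.imwrite("pics/crop0.png",np.hstack([cv2.resize(a,(400*140//100*7//10,280),interpolation=cv2.INTER_CUBIC),cv2.resize(b,(392,280),interpolation=cv2.INTER_CUBIC)]))
for n,(x0,y0,x1,y1) in dict(scene=(265,215,395,310),side=(235,190,370,285)).items():
    im=cv2.imread(f"pics/{n}0.png")
    m=(im.max(2)<45).astype(np.uint8); k,l,st,c=cv2.connectedComponentsWithStats(m[y0:y1,x0:x1])
    for i in range(1,k):
        if st[i,4]>15: print(n,st[i]+[x0,y0,0,0,0],c[i]+[x0,y0])
E
```

```text
scene [277 230   7  13  64] [280.      235.71875]
scene [370 254   7  14  77] [372.92207792 260.1038961 ]
scene [296 292  13  14 148] [302.06756757 298.23648649]
side [352 190  18  11  53] [361.94339623 194.79245283]
side [312 198  10  14 119] [316.46218487 204.21848739]
side [261 201   6  16  86] [263.60465116 208.13953488]
side [337 205  11  10 101] [341.87128713 209.46534653]
side [350 235   7  18 112] [353.15178571 243.53571429]
```

View pics/crop0.png

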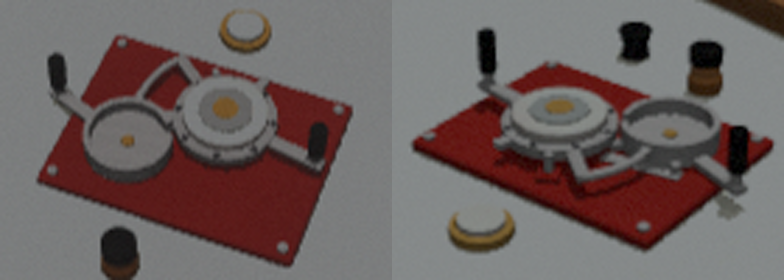

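```bash
cat > h.py <<'E'
import cv2,numpy as np
from workcell import state,get_image,camera_model,ctrl
from scipy.spatial.transform import Rotation as Ro
def ray(m,p):
    d=m["R"].T@np.linalg.inv(m["intrinsics"])@np.array([p[0],p[1],1.]); return -m["R"].T@m["t"],d
def onz(m,p,z):
    o,d=ray(m,p); return o+d*(z-o[2])/d[2]
def tri(ms,ps):
    A=[];b=[]
    for m,p in zip(ms,ps):
        o,d=ray(m,p);d=d/np.linalg.norm(d);P=np.eye(3)-np.outer(d,d);A.append(P);b.append(P@o)
    X=np.linalg.lstsq(np.vstack(A),np.hstack(b),rcond=None)[0]
    return X
def proj(m,X):
    c=m["intrinsics"]@(m["R"]@X+m["t"]); return c[:2]/c[2]
E
python3 - <<'E'
from h import *
M=[camera_model("scene"),camera_model("side")]
for n,p,q,z in [("ventgrip",(280,235.7),(353.15,243.5),.052),("closgrip",(372.9,260.1),(263.6,208.1),.063),("venthub",(305.4,260.4),(329.3,237.5),.024),("closhub",(340.4,248.2),(289.6,227.9),.047)]:
    X=tri(M,[p,q]);print(n,X.round(4),onz(M[0],p,z).round(4),onz(M[1],q,z).round(4),proj(M[0],X)-p,proj(M[1],X)-q)
E
```

```text
ventgrip [ 0.5864 -0.0849  0.0514] [ 0.5859 -0.0837  0.052 ] [ 0.5864 -0.0864  0.052 ] [-0.4278039  0.0514417] [-0.51859824 -0.03582593]
closgrip [0.5203 0.1619 0.063 ] [0.5195 0.1624 0.063 ] [0.5206 0.1608 0.063 ] [-0.35016118  0.12391154] [-0.36801842 -0.1013193 ]
venthub [0.5964 0.0046 0.0221] [0.5962 0.0066 0.024 ] [0.5953 0.001  0.024 ] [-0.6192107   0.11258967] [-0.69139395 -0.08257181]
closhub [0.5262 0.0671 0.0465] [0.525  0.0684 0.047 ] [0.5265 0.0646 0.047 ] [-0.66659244  0.18751938] [-0.75410726 -0.15596804]
```

```bash
cat >> h.py <<'E'
def plan(pos,yaw,dxyz,dyaw,n):
    "rows of n equal world shifts, tool-down, turn spread evenly; returns rows rounded"
    for i in range(n):
        y=yaw+dyaw*i/n; v=np.array(dxyz)/n*100
        print([0,0,round(-dyaw/n,3),round(v[0]*np.cos(y)+v[1]*np.sin(y),2),round(v[0]*np.sin(y)-v[1]*np.cos(y),2),round(-v[2],2)])
E
python3 - <<'E'
from h import *
M=[camera_model("scene"),camera_model("side")]
for n,p,q in [("jar",(302,298),(341.9,212)),("loupe",(335.5,320),(316.5,204)),("holder",(347.5,220),(262,270)),("press corner",(540,340),(170,180))]:
    print(n,onz(M[0],p,.02).round(3),onz(M[1],q,.02).round(3))
vh=np.array([.5964,.0046]);
for a in(.6,.85,1.2,1.45): 
    f=np.radians(-96.4)+a; print(a,vh+.09*np.array([np.cos(f),np.sin(f)]))
plan(None,-.366,[.363,-.668,-.07],-1.314,20)
E
```

```text
jar [0.691 0.066 0.02 ] [0.713 0.083 0.02 ]
loupe [0.694 0.168 0.02 ] [0.692 0.16  0.02 ]
holder [0.413 0.019 0.02 ] [ 0.399 -0.004  0.02 ]
press corner [0.463 0.586 0.02 ] [0.457 0.56  0.02 ]
0.6 [ 0.63862119 -0.07488189]
0.85 [ 0.65697277 -0.06196531]
1.2 [ 0.6761255  -0.03715936]
1.45 [ 0.68397846 -0.01613676]
[0, 0, 0.066, np.float64(2.89), np.float64(2.47), np.float64(0.35)]
[0, 0, 0.066, np.float64(3.05), np.float64(2.27), np.float64(0.35)]
[0, 0, 0.066, np.float64(3.19), np.float64(2.07), np.float64(0.35)]
[0, 0, 0.066, np.float64(3.32), np.float64(1.86), np.float64(0.35)]
[0, 0, 0.066, np.float64(3.43), np.float64(1.63), np.float64(0.35)]
[0, 0, 0.066, np.float64(3.53), np.float64(1.4), np.float64(0.35)]
[0, 0, 0.066, np.float64(3.62), np.float64(1.17), np.float64(0.35)]
[0, 0, 0.066, np.float64(3.69), np.float64(0.93), np.float64(0.35)]
[0, 0, 0.066, np.float64(3.74), np.float64(0.69), np.float64(0.35)]
[0, 0, 0.066, np.float64(3.78), np.float64(0.44), np.float64(0.35)]
[0, 0, 0.066, np.float64(3.8), np.float64(0.19), np.float64(0.35)]
[0, 0, 0.066, np.float64(3.8), np.float64(-0.06), np.float64(0.35)]
[0, 0, 0.066, np.float64(3.79), np.float64(-0.31), np.float64(0.35)]
[0, 0, 0.066, np.float64(3.76), np.float64(-0.56), np.float64(0.35)]
[0, 0, 0.066, np.float64(3.72), np.float64(-0.8), np.float64(0.35)]
[0, 0, 0.066, np.float64(3.65), np.float64(-1.04), np.float64(0.35)]
[0, 0, 0.066, np.float64(3.58), np.float64(-1.28), np.float64(0.35)]
[0, 0, 0.066, np.float64(3.49), np.float64(-1.51), np.float64(0.35)]
[0, 0, 0.066, np.float64(3.38), np.float64(-1.74), np.float64(0.35)]
[0, 0, 0.066, np.float64(3.26), np.float64(-1.96), np.float64(0.35)]
```

Request:
carry_out(
  deltas=[
    [0, 0, 0.066, 2.9, 2.5, 0.3, 100],
    [0, 0, 0.066, 3.0, 2.3, 0.3, 100],
    [0, 0, 0.066, 3.2, 2.1, 0.3, 100],
    [0, 0, 0.066, 3.3, 1.9, 0.3, 100],
    [0, 0, 0.066, 3.4, 1.6, 0.3, 100],
    [0, 0, 0.066, 3.5, 1.4, 0.3, 100],
    [0, 0, 0.066, 3.6, 1.2, 0.3, 60],
    [0, 0, 0.066, 3.7, 0.9, 0.3, 60],
    [0, 0, 0.066, 3.7, 0.7, 0.3, 60],
    [0, 0, 0.066, 3.8, 0.4, 0.3, 60],
  ],
)

```text
clock: 1.4
eef_pos: [0.403, 0.2374, 0.1887]
tool_rot: [3.136, -0.004, -1.043]
contact_force: [1.5, 0.9, -0.1]
opening: 0.0562
```

```bash
python3 - <<'E'
from h import *
plan(None,-1.043,[.184,-.323,-.04],-.64,9)
E
```

```text
[0, 0, 0.071, np.float64(4.13), np.float64(0.04), np.float64(0.44)]
[0, 0, 0.071, np.float64(4.12), np.float64(-0.25), np.float64(0.44)]
[0, 0, 0.071, np.float64(4.09), np.float64(-0.54), np.float64(0.44)]
[0, 0, 0.071, np.float64(4.05), np.float64(-0.83), np.float64(0.44)]
[0, 0, 0.071, np.float64(3.98), np.float64(-1.12), np.float64(0.44)]
[0, 0, 0.071, np.float64(3.89), np.float64(-1.4), np.float64(0.44)]
[0, 0, 0.071, np.float64(3.78), np.float64(-1.67), np.float64(0.44)]
[0, 0, 0.071, np.float64(3.65), np.float64(-1.94), np.float64(0.44)]
[0, 0, 0.071, np.float64(3.5), np.float64(-2.19), np.float64(0.44)]
```

Request:
carry_out(
  deltas=[
    [0, 0, 0.071, 4.1, 0, 0.4, 50],
    [0, 0, 0.071, 4.1, -0.2, 0.4, 50],
    [0, 0, 0.071, 4.1, -0.5, 0.4, 50],
    [0, 0, 0.071, 4.0, -0.8, 0.4, 50],
    [0, 0, 0.071, 4.0, -1.1, 0.4, 50],
    [0, 0, 0.071, 3.9, -1.4, 0.4, 50],
    [0, 0, 0.071, 3.8, -1.7, 0.4, 50],
    [0, 0, 0.071, 3.6, -1.9, 0.4, 50],
    [0, 0, 0.05, 2.5, -1.5, 0.4, 50],
    [0, 0, 0, 0, 0, 0, 50],
  ],
)

```text
clock: 2.65
eef_pos: [0.58, -0.0901, 0.1502]
tool_rot: [3.136, -0.006, -1.686]
contact_force: [-0.8, -0.6, 0.1]
opening: 0.0436
```

```bash
python3 - <<'E'
from h import *
s=state();print(s["eef_pos"],s["tool_rot"],s["joints"],s["contact_force"])
m=camera_model("wrist");im=get_image("wrist");cv2.imwrite("pics/w1.png",im)
np.savez("w1.npz",**m)
for X in [(.5864,-.0849,.072),(.5864,-.0849,.055),(.5964,.0046,.022),(.5262,.0671,.047)]: print(proj(m,np.array(X)))
cv2.imwrite("pics/s1.png",get_image("side"))
E
```

```text
[ 0.58000457 -0.09010163  0.15020587] [ 3.13574896 -0.00616536 -1.68558317] [ 0.12411228  0.38382896 -0.18858283  0.00545605 -1.005528   -0.24185609] [-0.80064918 -0.6446289   0.13082199]
[310.21966357 256.42213322]
[310.5909145  248.57542285]
[312.28609691 334.59439873]
[402.52360928 405.85130738]
```

View pics/w1.png

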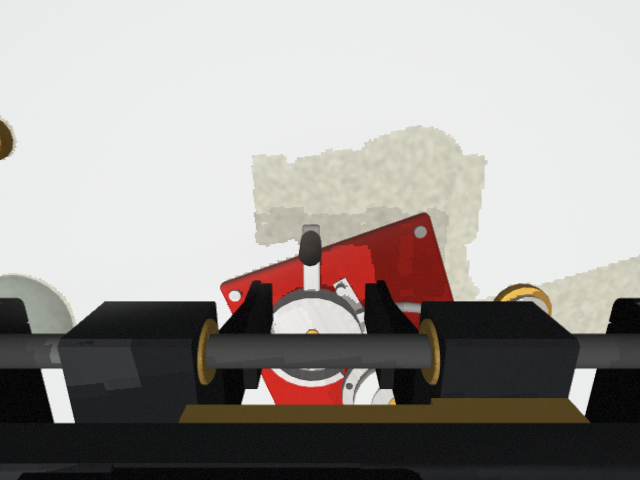

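Request:
carry_out(
  deltas=[
    [0, 0, 0, -0.3, -0.3, 0.5, 50],
    [0, 0, 0, -0.3, -0.3, 1.0, 50],
    [0, 0, 0, 0, 0, 1.5, 50],
    [0, 0, 0, 0, 0, 1.5, 50],
    [0, 0, 0, 0, 0, 1.5, 50],
    [0, 0, 0, 0, 0, 1.5, 50],
    [0, 0, 0, 0, 0, 1.5, 50],
    [0, 0, 0, 0, 0, 1.2, 50],
    [0, 0, 0, 0, 0, 0.7, 50],
    [0, 0, 0, 0, 0, 0, 50],
  ],
)

```text
clock: 4.0
eef_pos: [0.5842, -0.0808, 0.0332]
tool_rot: [3.134, -0.006, -1.679]
contact_force: [0.3, 0.5, 0.3]
opening: 0.0437
```

```bash
python3 - <<'E'
from h import *
s=state();print(s["eef_pos"],s["tool_rot"],s["contact_force"])
m=camera_model("wrist");im=get_image("wrist");cv2.imwrite("pics/w2.png",im)
for X in [(.5864,-.0849,.072),(.5864,-.0849,.055),s["eef_pos"]]: print(proj(m,np.array(X)))
E
```

```text
[ 0.58415044 -0.08078384  0.03322353] [ 3.13363573 -0.00599036 -1.67852405] [0.31738283 0.5038393  0.34385023]
[313.58237321 335.74720611]
[313.79373305 314.02816085]
[319.67149451 299.36421639]
```

View pics/w2.png

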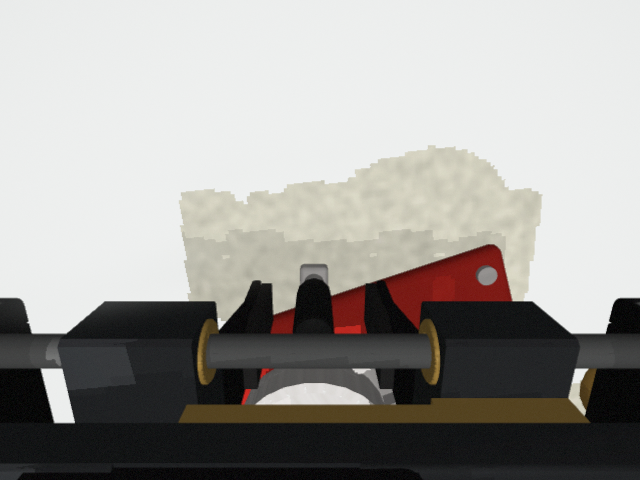

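Request:
carry_out(
  deltas=[
    [0, 0, 0, 0.3, -0.2, -0.3, 30],
    [0, 0, 0, 0.2, -0.1, -0.1, 30],
    [0, 0, 0, 0, 0, 0, 30],
    [0, 0, 0, 0, 0, 0, 30],
    [0, 0, 0, 0, -0.2, 0, 30],
    [0, 0, 0, 0, -0.2, 0, 30],
    [0, 0, 0, 0, -0.2, 0, 30],
    [0, 0, 0, 0, -0.2, 0, 30],
    [0, 0, 0, 0, -0.2, 0, 30],
    [0, 0, 0, 0, -0.2, 0, 30],
  ],
)

```text
clock: 5.3
eef_pos: [0.5982, -0.0879, 0.0396]
tool_rot: [3.132, -0.006, -1.679]
contact_force: [-1.7, 0.5, 2.9]
opening: 0.0261
```

```bash
python3 - <<'E'
from h import *
s=state();print(s["eef_pos"],s["tool_rot"],s["contact_force"],s["torque"],s["opening"])
E
```

```text
[ 0.59819844 -0.08792019  0.03962986] [ 3.13203679 -0.00620608 -1.67863962] [-1.74515137  0.50356355  2.90577591] [ 0.18630489  0.6676037  -0.07148907] 0.02611524758739369
```

Request:
carry_out(
  deltas=[
    [0, 0, -0.05, 0, -0.32, 0.05, 30],
    [0, 0, -0.05, 0, -0.32, 0.05, 30],
    [0, 0, -0.04, 0, -0.32, 0.05, 30],
    [0, 0, -0.04, 0, -0.32, 0.05, 30],
    [0, 0, -0.04, 0, -0.32, 0.05, 30],
    [0, 0, -0.04, 0, -0.32, 0, 30],
    [0, 0, -0.04, 0, -0.32, 0, 30],
    [0, 0, -0.04, 0, -0.32, 0, 30],
    [0, 0, -0.04, 0, -0.32, 0, 30],
    [0, 0, -0.04, 0, -0.32, 0, 30],
  ],
)

```text
clock: 6.55
eef_pos: [0.6291, -0.084, 0.0346]
tool_rot: [3.125, 0.002, -1.246]
contact_force: [-3.4, 0.3, 1.4]
opening: 0.0262
```

```bash
cat >> h.py <<'E'
vh=np.array([.5964,.0046]); ch=np.array([.5262,.0671])
def rep(h,sgn):
    "polar position of TCP round axis h; sgn=+1 tool x outward; off=tool y offset"
    s=state();p=s["eef_pos"];d=p[:2]-h;yaw=s["tool_rot"][2]
    tx=np.array([np.cos(yaw),np.sin(yaw)]);ty=np.array([np.sin(yaw),-np.cos(yaw)])
    f=s["contact_force"]
    print("pos",p.round(4),"rot",s["tool_rot"].round(3),"r",np.linalg.norm(d).round(4),"ang",np.arctan2(d[1],d[0]).round(3),"d in tool",(d@tx).round(4),(d@ty).round(4))
    print("F world",f.round(2),"F tool xy",(f[:2]@tx).round(2),(f[:2]@ty).round(2),"M",s["torque"].round(2),"open",s["opening"].round(4),"t",s["clock"])
E
python3 -c "
from h import *
rep(vh,1)"
```

```text
pos [ 0.6291 -0.084   0.0346] rot [ 3.125e+00  2.000e-03 -1.246e+00] r 0.0944 ang -1.217 d in tool 0.0944 -0.0028Traceback (most recent call last):
  File "<string>", line 3, in <module>
    rep(vh,1)
    ~~~^^^^^^
  File "h.py", line 28, in rep
    print("F world",f.round(2),"F tool xy",(f[:2]@tx).round(2),(f[:2]@ty).round(2),"M",s["torque"].round(2),"open",s["opening"].round(4),"t",s["clock"])
                                                                                                                   ^^^^^^^^^^^^^^^^^^
AttributeError: 'float' object has no attribute 'round'
```

```bash
sed -i 's/s\["opening"\].round(4)/round(float(s["opening"]),4)/' h.py; python3 -c "
from h import *
rep(vh,1)"
```

```text
pos [ 0.6291 -0.084   0.0346] rot [ 3.125e+00  2.000e-03 -1.246e+00] r 0.0944 ang -1.217 d in tool 0.0944 -0.0028
F world [-3.36  0.26  1.41] F tool xy -1.32 3.11 M [ 0.2   0.74 -0.04] open 0.0262 t 6.55
```

Request:
carry_out(
  deltas=[
    [0, 0, -0.02, -0.05, -0.15, 0, 30],
    [0, 0, -0.02, -0.05, -0.15, 0, 30],
    [0, 0, -0.018, -0.05, -0.15, 0, 30],
    [0, 0, -0.018, 0, -0.15, 0, 30],
    [0, 0, -0.018, 0, -0.15, 0, 30],
    [0, 0, -0.018, 0, -0.15, 0, 30],
    [0, 0, -0.018, 0, -0.15, 0, 30],
    [0, 0, -0.018, 0, -0.15, 0, 30],
    [0, 0, -0.018, 0, -0.15, 0, 30],
    [0, 0, -0.018, 0, -0.15, 0, 30],
  ],
)

```text
clock: 7.8
eef_pos: [0.6433, -0.0767, 0.0344]
tool_rot: [3.126, 0.004, -1.051]
contact_force: [-1.8, 0.4, 1.8]
opening: 0.026
```

```bash
python3 -c "
from h import *
rep(vh,1)"
```

```text
pos [ 0.6433 -0.0767  0.0344] rot [ 3.126  0.004 -1.051] r 0.0938 ang -1.048 d in tool 0.0938 -0.0003
F world [-1.84  0.38  1.77] F tool xy -1.24 1.41 M [-0.11  0.71  0.  ] open 0.026 t 7.8
```

Request:
carry_out(
  deltas=[
    [0, 0, -0.013, -0.05, -0.16, 0, 30],
    [0, 0, -0.013, -0.05, -0.16, 0, 30],
    [0, 0, -0.013, -0.05, -0.16, 0, 30],
    [0, 0, -0.013, 0, -0.16, 0, 30],
    [0, 0, -0.013, 0, -0.16, 0, 30],
    [0, 0, -0.013, 0, -0.16, 0, 30],
    [0, 0, -0.013, 0, -0.16, 0, 30],
    [0, 0, -0.013, 0, -0.16, 0, 30],
    [0, 0, -0.013, 0, -0.16, 0, 30],
    [0, 0, -0.013, 0, -0.16, 0, 30],
  ],
)

```text
clock: 9.05
eef_pos: [0.6575, -0.0668, 0.0344]
tool_rot: [3.127, 0.005, -0.912]
contact_force: [-1.2, -1.9, 1.5]
opening: 0.0265
```

```bash
python3 -c "
from h import *
rep(vh,1)"
```

```text
pos [ 0.6575 -0.0668  0.0344] rot [ 3.127  0.005 -0.912] r 0.094 ang -0.862 d in tool 0.0938 -0.0046
F world [-1.22 -1.94  1.49] F tool xy 0.78 2.15 M [-0.46  0.48  0.02] open 0.0265 t 9.05
```

Request:
carry_out(
  deltas=[
    [0, 0, -0.018, -0.1, -0.15, 0, 30],
    [0, 0, -0.018, -0.1, -0.15, 0, 30],
    [0, 0, -0.018, -0.1, -0.15, 0, 30],
    [0, 0, -0.018, -0.05, -0.15, 0, 30],
    [0, 0, -0.018, 0, -0.15, 0, 30],
    [0, 0, -0.018, 0, -0.15, 0, 30],
    [0, 0, -0.018, 0, -0.15, 0, 30],
    [0, 0, -0.018, 0, -0.15, 0, 30],
    [0, 0, -0.018, 0, -0.15, 0, 30],
    [0, 0, -0.018, 0, -0.15, 0, 30],
  ],
)

```text
clock: 10.3
eef_pos: [0.6672, -0.0531, 0.0341]
tool_rot: [3.129, 0.007, -0.719]
contact_force: [-0.7, -2.4, 1.4]
opening: 0.0263
```

```bash
python3 -c "
from h import *
rep(vh,1)"
```

```text
pos [ 0.6672 -0.0531  0.0341] rot [ 3.129  0.007 -0.719] r 0.0913 ang -0.683 d in tool 0.0912 -0.0033
F world [-0.71 -2.41  1.41] F tool xy 1.05 2.28 M [-0.52  0.41  0.01] open 0.0263 t 10.3
```

Request:
carry_out(
  deltas=[
    [0, 0, -0.017, -0.02, -0.15, 0, 30],
    [0, 0, -0.017, -0.02, -0.15, 0, 30],
    [0, 0, -0.017, -0.02, -0.15, 0, 30],
    [0, 0, -0.017, 0, -0.15, 0, 30],
    [0, 0, -0.017, 0, -0.15, 0, 30],
    [0, 0, -0.017, 0, -0.15, 0, 30],
    [0, 0, -0.017, 0, -0.15, 0, 30],
    [0, 0, -0.017, 0, -0.15, 0, 30],
    [0, 0, -0.017, 0, -0.15, 0, 30],
    [0, 0, -0.017, 0, -0.15, 0, 30],
  ],
)

```text
clock: 11.55
eef_pos: [0.676, -0.0395, 0.034]
tool_rot: [3.13, 0.01, -0.537]
contact_force: [-1.6, -2.0, 1.8]
opening: 0.0263
```

```bash
python3 -c "
from h import *
rep(vh,1)"
```

```text
pos [ 0.676  -0.0395  0.034 ] rot [ 3.13   0.01  -0.537] r 0.091 ang -0.506 d in tool 0.091 -0.0028
F world [-1.65 -1.95  1.79] F tool xy -0.42 2.52 M [-0.55  0.5   0.02] open 0.0263 t 11.55
```

Request:
carry_out(
  deltas=[
    [0, 0, -0.013, 0, -0.14, 0, 30],
    [0, 0, -0.013, 0, -0.14, 0, 30],
    [0, 0, -0.013, 0, -0.14, 0, 30],
    [0, 0, -0.013, 0, -0.14, 0, 30],
    [0, 0, -0.013, 0, -0.14, 0, 30],
    [0, 0, -0.013, 0, -0.14, 0, 30],
    [0, 0, -0.013, 0, -0.14, 0, 30],
    [0, 0, -0.013, 0, -0.14, 0, 30],
    [0, 0, -0.013, 0, -0.14, 0, 30],
    [0, 0, -0.013, 0, -0.14, 0, 30],
  ],
)

```text
clock: 12.8
eef_pos: [0.6788, -0.0318, 0.0338]
tool_rot: [3.121, 0.018, -0.399]
contact_force: [-3.1, -5.1, 3.0]
opening: 0.0259
```

```bash
python3 -c "
from h import *
rep(vh,1)"
```

```text
pos [ 0.6788 -0.0318  0.0338] rot [ 3.121  0.018 -0.399] r 0.0901 ang -0.416 d in tool 0.0901 0.0015
F world [-3.07 -5.1   3.04] F tool xy -0.85 5.89 M [-1.51  0.81  0.06] open 0.0259 t 12.8
```

Request:
carry_out(
  deltas=[
    [0, 0, 0, 0, -0.14, 0, 30],
    [0, 0, 0, 0, -0.14, 0, 30],
    [0, 0, 0, 0, -0.14, 0, 30],
    [0, 0, 0, 0, -0.14, 0, 30],
    [0, 0, 0, 0, -0.14, 0, 30],
    [0, 0, 0, 0, -0.14, 0, 30],
    [0, 0, 0, 0, -0.14, 0, 30],
    [0, 0, 0, 0, -0.14, 0, 30],
    [0, 0, 0, 0, -0.14, 0, 30],
    [0, 0, 0, 0, -0.14, 0, 30],
  ],
)

```text
clock: 14.05
eef_pos: [0.6781, -0.0322, 0.0336]
tool_rot: [3.101, 0.029, -0.399]
contact_force: [-3.2, -6.3, 2.0]
opening: 0.0263
```

```bash
python3 -c "
from h import *
rep(vh,1)
cv2.imwrite('pics/sc2.png',get_image('scene'));cv2.imwrite('pics/sd2.png',get_image('side'))
a=cv2.imread('pics/sc2.png')[200:310,250:400]; b=cv2.imread('pics/sd2.png')[180:290,230:380]
cv2.imwrite('pics/crop2.png',np.hstack([cv2.resize(q,(400,293),interpolation=cv2.INTER_CUBIC) for q in (a,b)]))"
```

```text
pos [ 0.6781 -0.0322  0.0336] rot [ 3.101  0.029 -0.399] r 0.0896 ang -0.423 d in tool 0.0896 0.0021
F world [-3.21 -6.28  1.99] F tool xy -0.51 7.03 M [-1.53  0.67  0.07] open 0.0263 t 14.05
```

View pics/crop2.png

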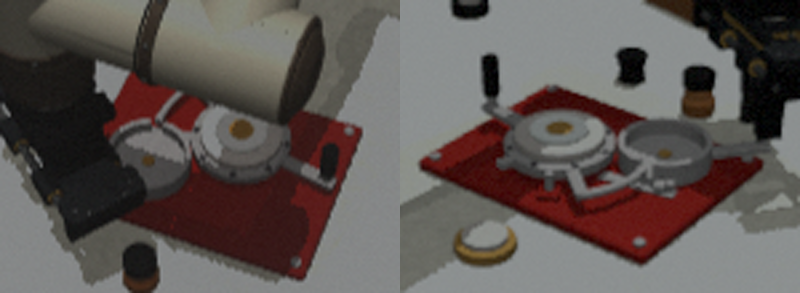

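```bash
cat >> h.py <<'E'
def level():
    e=state()["tool_rot"]; R=Ro.from_euler("xyz",e); D=Ro.from_euler("xyz",[np.pi,0,e[2]])
    print("level rotvec",(R.inv()*D).as_rotvec().round(4))
E
python3 -c "
from h import *
level()"
```

```text
level rotvec [0.0403 0.0286 0.0006]
```

Request:
carry_out(
  deltas=[
    [0, 0, 0, 0, 0.2, 0, 30],
    [0.01, 0.007, 0, 0, 0.2, 0, 30],
    [0.01, 0.007, 0, 0, 0.1, 0, 35],
    [0.01, 0.007, 0, 0, 0, 0, 40],
    [0.01, 0.007, 0, 0, 0, 0, 45],
    [0, 0, 0, 0, 0, 0, 45],
    [0, 0, 0, 0, 0, -0.5, 45],
    [0, 0, 0, 0, 0, -1.0, 45],
    [0, 0, 0, 0, 0, -1.5, 45],
    [0, 0, 0, 0, 0, -1.5, 45],
  ],
)

```text
clock: 15.4
eef_pos: [0.6779, -0.035, 0.0807]
tool_rot: [-3.135, -0.005, -0.397]
contact_force: [0.3, 0.1, 0.6]
opening: 0.0392
```

```bash
python3 -c "
from h import *
rep(vh,1);level()"
```

```text
pos [ 0.6779 -0.035   0.0807] rot [-3.135 -0.005 -0.397] r 0.0906 ang -0.452 d in tool 0.0904 0.005
F world [0.25 0.05 0.57] F tool xy 0.21 -0.15 M [-0.05  0.04 -0.  ] open 0.0392 t 15.4
level rotvec [-0.0066 -0.0048  0.    ]
```

```bash
python3 -c "
from h import *
plan(0,-.397,[-.1576,.197,0],-1.111,8)"
```

```text
[0, 0, 0.139, np.float64(-2.77), np.float64(-1.51), np.float64(-0.0)]
[0, 0, 0.139, np.float64(-2.95), np.float64(-1.11), np.float64(-0.0)]
[0, 0, 0.139, np.float64(-3.08), np.float64(-0.69), np.float64(-0.0)]
[0, 0, 0.139, np.float64(-3.14), np.float64(-0.26), np.float64(-0.0)]
[0, 0, 0.139, np.float64(-3.15), np.float64(0.18), np.float64(-0.0)]
[0, 0, 0.139, np.float64(-3.09), np.float64(0.61), np.float64(-0.0)]
[0, 0, 0.139, np.float64(-2.98), np.float64(1.03), np.float64(-0.0)]
[0, 0, 0.139, np.float64(-2.81), np.float64(1.44), np.float64(-0.0)]
```

Request:
carry_out(
  deltas=[
    [0, 0, 0, 0, 0, -3.5, 50],
    [0, 0, 0, 0, 0, -3.5, 50],
    [0, 0, 0.139, -2.8, -1.5, 0, 50],
    [0, 0, 0.139, -2.9, -1.1, 0, 50],
    [0, 0, 0.139, -3.1, -0.7, 0, 50],
    [0, 0, 0.139, -3.1, -0.3, 0, 50],
    [0, 0, 0.139, -3.1, 0.2, 0, 50],
    [0, 0, 0.139, -3.1, 0.6, 0, 50],
    [0, 0, 0.139, -2.9, 1.0, 0, 50],
    [0, 0, 0.12, -2.0, 1.0, 0, 50],
  ],
)

```text
clock: 16.65
eef_pos: [0.53, 0.1609, 0.1673]
tool_rot: [-3.114, 0.009, -1.529]
contact_force: [0.2, -0.6, 0.2]
opening: 0.044
```

Request:
carry_out(
  deltas=[
    [0, 0, 0, 0, 0, 0, 50],
    [0, 0, 0, 0, 0, 0, 50],
    [0, 0, 0, 0, 0, 0, 50],
    [0, 0, 0, 0, 0, 0, 50],
    [0, 0, 0, 0, 0, 0, 50],
    [0, 0, 0, 0, 0, 0, 50],
    [0, 0, 0, 0, 0, 0, 50],
    [0, 0, 0, 0, 0, 0, 50],
    [0, 0, 0, 0, 0, 0, 50],
    [0, 0, 0, 0, 0, 0, 50],
  ],
)

```text
clock: 17.9
eef_pos: [0.5311, 0.1601, 0.1694]
tool_rot: [-3.111, 0.01, -1.525]
contact_force: [-0.1, 0.1, -0.6]
opening: 0.0435
```

```bash
python3 -c "
from h import *
rep(ch,1);level()
m=camera_model('wrist');cv2.imwrite('pics/w3.png',get_image('wrist'))
for X in [(.5203,.1619,.083),(.5203,.1619,.066),(.5262,.0671,.047)]: print(proj(m,np.array(X)))
cv2.imwrite('pics/sc3.png',get_image('scene'));cv2.imwrite('pics/sd3.png',get_image('side'))
a=cv2.imread('pics/sc3.png')[200:310,250:400]; b=cv2.imread('pics/sd3.png')[180:290,230:380]
cv2.imwrite('pics/crop3.png',np.hstack([cv2.resize(q,(400,293),interpolation=cv2.INTER_CUBIC) for q in (a,b)]))"
```

```text
pos [0.5311 0.1601 0.1694] rot [-3.111  0.01  -1.525] r 0.0931 ang 1.518 d in tool -0.0927 -0.0091
F world [-0.1   0.14 -0.61] F tool xy -0.15 0.09 M [ 0.03  0.04 -0.02] open 0.0435 t 17.9
level rotvec [-0.0305  0.0099 -0.0002]
[338.72803122 246.01488985]
[338.26971281 238.60221523]
[337.41214508 102.94937692]
```

View pics/crop3.png

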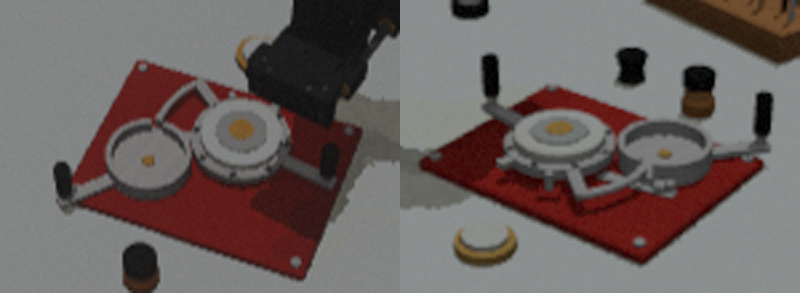

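View pics/w3.png

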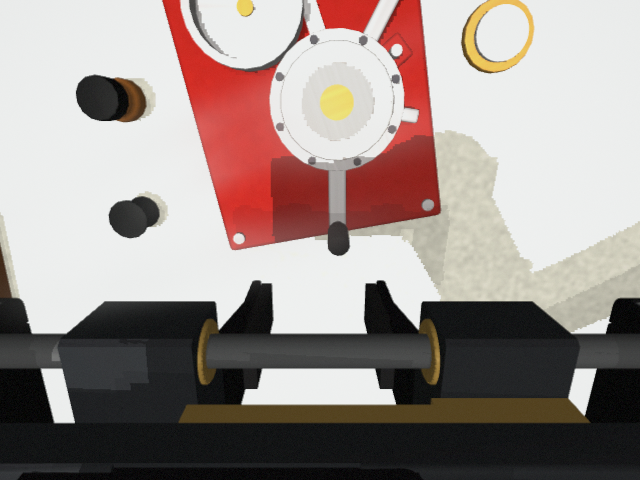

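Request:
carry_out(
  deltas=[
    [-0.015, 0.005, 0, -0.1, 0.5, 0, 50],
    [-0.015, 0.005, 0, -0.1, 0.5, 0.5, 50],
    [0, 0, 0, 0, 0, 1.5, 50],
    [0, 0, 0, 0, 0, 1.5, 50],
    [0, 0, 0, 0, 0, 1.5, 50],
    [0, 0, 0, 0, 0, 1.5, 50],
    [0, 0, 0, 0, 0, 1.3, 50],
    [0, 0, 0, 0, 0, 0.5, 50],
    [0, 0, 0, 0, 0, 0, 50],
    [0, 0, 0, 0, 0, 0, 50],
  ],
)

```text
clock: 19.3
eef_pos: [0.5187, 0.1608, 0.078]
tool_rot: [3.136, -0.003, -1.526]
contact_force: [-0.1, 0.7, 0.1]
opening: 0.0433
```

```bash
python3 -c "
from h import *
rep(ch,1);level()
m=camera_model('wrist');cv2.imwrite('pics/w4.png',get_image('wrist'))
for X in [(.5203,.1619,.083),(.5203,.1619,.066),(.5262,.0671,.047)]: print(proj(m,np.array(X)))"
```

```text
pos [0.5187 0.1608 0.078 ] rot [ 3.136e+00 -3.000e-03 -1.526e+00] r 0.094 ang 1.65 d in tool -0.094 0.0032
F world [-0.07  0.66  0.1 ] F tool xy -0.66 0.04 M [ 0.08 -0.14 -0.01] open 0.0433 t 19.3
level rotvec [ 0.0061 -0.0033 -0.    ]
[316.44935878 306.30536243]
[316.4403883  290.82898668]
[312.47354088  93.79949927]
```

View pics/w4.png

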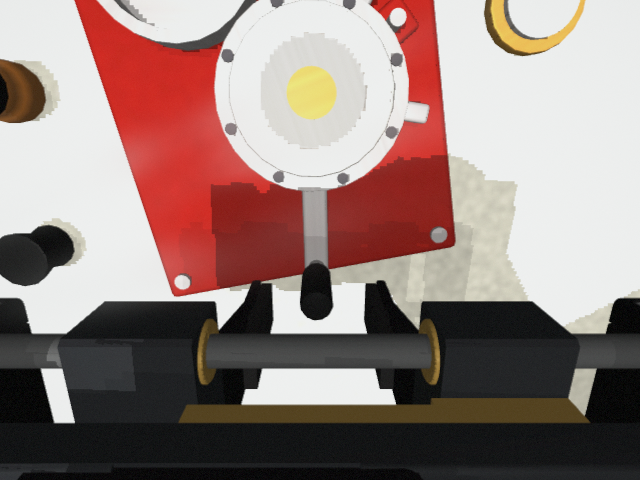

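Request:
carry_out(
  deltas=[
    [0.006, -0.003, 0.0, -0.05, -0.1, 1.0, 50],
    [0, 0, 0.018, 0, -0.05, 1.0, 50],
    [0, 0, 0, 0, 0, 0.8, 50],
    [0, 0, 0, 0, 0, 0.2, 35],
    [0, 0, 0, 0, 0, 0, 30],
    [0, 0, 0, 0, 0, 0, 30],
    [0, 0, 0, 0, 0.15, 0, 30],
    [0, 0, 0, 0, 0.15, 0, 30],
    [0, 0, 0, 0, 0.15, 0, 30],
    [0, 0, 0, 0, 0.15, 0, 30],
  ],
)

```text
clock: 20.6
eef_pos: [0.5147, 0.1617, 0.0472]
tool_rot: [-3.139, 0.002, -1.545]
contact_force: [1.3, -1.5, -0.5]
opening: 0.0261
```

```bash
python3 -c "
from h import *
rep(ch,1);level()"
```

```text
pos [0.5147 0.1617 0.0472] rot [-3.139e+00  2.000e-03 -1.545e+00] r 0.0953 ang 1.692 d in tool -0.0949 0.0091
F world [ 1.32 -1.46 -0.51] F tool xy 1.49 -1.28 M [-0.06 -0.65 -0.04] open 0.0261 t 20.6
level rotvec [-0.003   0.0015 -0.    ]
```

Request:
carry_out(
  deltas=[
    [0, 0, -0.025, 0, 0.14, 0, 30],
    [0, 0, -0.025, 0, 0.14, 0, 30],
    [0, 0, -0.025, 0, 0.14, 0, 30],
    [0, 0, -0.02, 0, 0.14, 0, 30],
    [0, 0, -0.02, 0, 0.14, 0, 30],
    [0, 0, -0.02, 0, 0.14, 0, 30],
    [0, 0, -0.02, 0, 0.14, 0, 30],
    [0, 0, -0.02, 0, 0.14, 0, 30],
    [0, 0, -0.02, 0, 0.14, 0, 30],
    [0, 0, -0.02, 0, 0.14, 0, 30],
  ],
)

```text
clock: 21.85
eef_pos: [0.5024, 0.1603, 0.048]
tool_rot: [-3.133, 0.001, -1.314]
contact_force: [3.1, -1.6, -0.3]
opening: 0.0258
```

```bash
python3 -c "
from h import *
rep(ch,1);level()"
```

```text
pos [0.5024 0.1603 0.048 ] rot [-3.133e+00  1.000e-03 -1.314e+00] r 0.0962 ang 1.821 d in tool -0.0962 -0.0007
F world [ 3.07 -1.58 -0.33] F tool xy 2.3 -2.57 M [-0.24 -0.84 -0.05] open 0.0258 t 21.85
level rotvec [-0.0087  0.0011 -0.    ]
```

Request:
carry_out(
  deltas=[
    [0, 0, -0.012, 0.02, 0.15, 0, 30],
    [0, 0, -0.012, 0.02, 0.15, 0, 30],
    [0, 0, -0.012, 0.02, 0.15, 0, 30],
    [0, 0, -0.012, 0.02, 0.15, 0, 30],
    [0, 0, -0.012, 0, 0.15, 0, 30],
    [0, 0, -0.012, 0, 0.15, 0, 30],
    [0, 0, -0.012, 0, 0.15, 0, 30],
    [0, 0, -0.012, 0, 0.15, 0, 30],
    [0, 0, -0.012, 0, 0.15, 0, 30],
    [0, 0, -0.012, 0, 0.15, 0, 30],
  ],
)

```text
clock: 23.1
eef_pos: [0.488, 0.1557, 0.048]
tool_rot: [-3.13, 0.001, -1.185]
contact_force: [2.3, 0.1, -0.8]
opening: 0.026
```

```bash
python3 -c "
from h import *
rep(ch,1);level()"
```

```text
pos [0.488  0.1557 0.048 ] rot [-3.130e+00  1.000e-03 -1.185e+00] r 0.0965 ang 1.978 d in tool -0.0965 0.002
F world [ 2.33  0.06 -0.8 ] F tool xy 0.82 -2.18 M [ 0.19 -0.81 -0.02] open 0.026 t 23.1
level rotvec [-0.0112  0.0011 -0.    ]
```

Moving freely (joint ≈ 0.29).

Request:
carry_out(
  deltas=[
    [-0.005, 0, -0.017, 0.02, 0.16, 0, 30],
    [-0.005, 0, -0.017, 0.02, 0.16, 0, 30],
    [0, 0, -0.017, 0.02, 0.16, 0, 30],
    [0, 0, -0.017, 0.02, 0.16, 0, 30],
    [0, 0, -0.017, 0, 0.16, 0, 30],
    [0, 0, -0.017, 0, 0.16, 0, 30],
    [0, 0, -0.017, 0, 0.16, 0, 30],
    [0, 0, -0.017, 0, 0.16, 0, 30],
    [0, 0, -0.017, 0, 0.16, 0, 30],
    [0, 0, -0.017, 0, 0.16, 0, 30],
  ],
)

```text
clock: 24.35
eef_pos: [0.4733, 0.1477, 0.0481]
tool_rot: [-3.14, 0.001, -1.003]
contact_force: [3.4, 0.6, -1.3]
opening: 0.0264
```

```bash
python3 -c "
from h import *
rep(ch,1);level()"
```

```text
pos [0.4733 0.1477 0.0481] rot [-3.140e+00  1.000e-03 -1.003e+00] r 0.0964 ang 2.151 d in tool -0.0964 0.0012
F world [ 3.37  0.58 -1.34] F tool xy 1.32 -3.15 M [ 0.37 -0.72 -0.02] open 0.0264 t 24.35
level rotvec [-0.0017  0.0011 -0.    ]
```

Request:
carry_out(
  deltas=[
    [0, 0, -0.017, 0.02, 0.15, 0, 30],
    [0, 0, -0.017, 0.02, 0.15, 0, 30],
    [0, 0, -0.017, 0.02, 0.15, 0, 30],
    [0, 0, -0.017, 0.02, 0.15, 0, 30],
    [0, 0, -0.017, 0, 0.15, 0, 30],
    [0, 0, -0.017, 0, 0.15, 0, 30],
    [0, 0, -0.017, 0, 0.15, 0, 30],
    [0, 0, -0.017, 0, 0.15, 0, 30],
    [0, 0, -0.017, 0, 0.15, 0, 30],
    [0, 0, -0.017, 0, 0.15, 0, 30],
  ],
)

```text
clock: 25.6
eef_pos: [0.461, 0.1378, 0.0481]
tool_rot: [-3.139, 0.001, -0.821]
contact_force: [2.0, 1.0, -2.1]
opening: 0.0261
```

```bash
python3 -c "
from h import *
rep(ch,1);level()"
```

```text
pos [0.461  0.1378 0.0481] rot [-3.139e+00  1.000e-03 -8.210e-01] r 0.0962 ang 2.316 d in tool -0.0962 -0.0005
F world [ 2.02  0.98 -2.11] F tool xy 0.66 -2.14 M [ 0.66 -0.55  0.03] open 0.0261 t 25.6
level rotvec [-0.0025  0.0012 -0.    ]
```

Request:
carry_out(
  deltas=[
    [0, 0, -0.01, 0.02, 0.14, 0, 30],
    [0, 0, -0.01, 0.02, 0.14, 0, 30],
    [0, 0, -0.01, 0.02, 0.14, 0, 30],
    [0, 0, -0.01, 0.02, 0.14, 0, 30],
    [0, 0, -0.01, 0, 0.14, 0, 30],
    [0, 0, 0, 0, 0.14, 0, 30],
    [0, 0, 0, 0, 0.14, 0, 30],
    [0, 0, 0, 0, 0.14, 0, 30],
    [0, 0, 0, 0, 0.14, 0, 30],
    [0, 0, 0, 0, 0.14, 0, 30],
  ],
)

```text
clock: 26.85
eef_pos: [0.456, 0.1327, 0.048]
tool_rot: [-3.123, -0.0, -0.764]
contact_force: [2.4, 6.4, -4.2]
opening: 0.0261
```

```bash
python3 -c "
from h import *
rep(ch,1);level()"
```

```text
pos [0.456  0.1327 0.048 ] rot [-3.123 -0.    -0.764] r 0.0961 ang 2.39 d in tool -0.0961 0.0012
F world [ 2.44  6.45 -4.23] F tool xy -2.7 -6.34 M [ 1.84 -0.55  0.12] open 0.0261 t 26.85
level rotvec [-0.0188 -0.0002  0.    ]
```

Request:
carry_out(
  deltas=[
    [0, 0, 0, 0, -0.2, 0, 30],
    [-0.006, 0, 0, 0, -0.2, 0, 30],
    [-0.006, 0, 0, 0, -0.1, 0, 35],
    [-0.006, 0, 0, 0, 0, 0, 40],
    [0, 0, 0, 0, 0, 0, 45],
    [0, 0, 0, 0, 0, -0.5, 45],
    [0, 0, 0, 0, 0, -1.0, 45],
    [0, 0, 0, 0, 0, -1.5, 45],
    [0, 0, 0, 0, 0, -2.0, 45],
    [0, 0, 0, 0, 0, -2.5, 45],
  ],
)

```text
clock: 28.1
eef_pos: [0.4558, 0.1324, 0.1249]
tool_rot: [3.127, 0.002, -0.766]
contact_force: [-0.2, -0.4, -0.1]
opening: 0.0393
```

Request:
carry_out(
  deltas=[
    [0, 0, 0, -2, 0, -3, 45],
    [0, 0, 0, -3, 0, -2, 45],
    [0, 0, 0, -4, 0, 0, 45],
    [0, 0, 0, -4, 0, 0, 45],
    [0, 0, 0, -4, 0, 0, 45],
    [0, 0, 0, -3, 0, 0, 45],
    [0, 0, 0, 0, 0, 0, 45],
    [0, 0, 0, 0, 0, 0, 45],
    [0, 0, 0, 0, 0, 0, 45],
    [0, 0, 0, 0, 0, 0, 45],
  ],
)

```text
clock: 29.35
eef_pos: [0.3107, 0.2754, 0.1863]
tool_rot: [-3.14, 0.003, -0.769]
contact_force: [0.9, 0.2, -0.0]
opening: 0.0395
```

```bash
python3 -c "
from h import *
rep(ch,1)
cv2.imwrite('pics/sc5.png',get_image('scene'));cv2.imwrite('pics/sd5.png',get_image('side'))
a=cv2.imread('pics/sc5.png')[200:310,250:400]; b=cv2.imread('pics/sd5.png')[180:290,230:380]
cv2.imwrite('pics/crop5.png',np.hstack([cv2.resize(q,(400,293),interpolation=cv2.INTER_CUBIC) for q in (a,b)]))
M=[camera_model('scene'),camera_model('side')]
for n,(x0,y0,x1,y1) in dict(scene=(265,215,395,330),side=(235,190,390,285)).items():
    im=cv2.imread(f'pics/{n[0]+(\"c\" if n==\"scene\" else \"d\")}5.png' if n=='scene' else 'pics/sd5.png')
    m=(im.max(2)<45).astype(np.uint8); k,l,st,c=cv2.connectedComponentsWithStats(m[y0:y1,x0:x1])
    for i in range(1,k):
        if st[i,4]>15: print(n,st[i]+[x0,y0,0,0,0],(c[i]+[x0,y0]).round(1))
"
```

```text
pos [0.3107 0.2754 0.1863] rot [-3.14e+00  3.00e-03 -7.69e-01] r 0.2997 ang 2.373 d in tool -0.2997 0.0
F world [ 0.95  0.2  -0.02] F tool xy 0.54 -0.8 M [ 0.01 -0.03 -0.  ] open 0.0395 t 29.35
scene [373 234   7  14  67] [376.2 240.4]
scene [270 261   7  13  68] [273.3 267.1]
scene [296 292  13  14 146] [302.1 298.2]
scene [329 313  13  16 166] [335. 320.]
side [312 198  10  14 118] [316.5 204.2]
side [337 205  11  10  99] [341.9 209.4]
side [246 211   7  17  89] [249.4 219.3]
side [363 215   7  17  87] [365.8 222.7]
```

View pics/crop5.png

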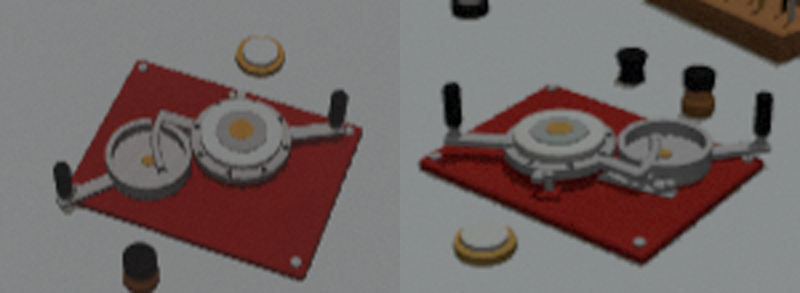

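The tongue has passed through the gap into the disc, and both grips stand free. I'll check the angles before handing in.

```bash
python3 - <<'E'
from h import *
from workcell import ticket
M=[camera_model("scene"),camera_model("side")]
g0v=tri(M,[(280,235.7),(353.15,243.5)]);g0c=tri(M,[(372.9,260.1),(263.6,208.1)])
gv=tri(M,[(273.3,267.1),(365.8,222.7)]);gc=tri(M,[(376.2,240.4),(249.4,219.3)])
an=lambda g,h:np.arctan2(*(g[:2]-h)[::-1])
print(gv,gc,"vent turned",an(gv,vh)-an(g0v,vh),"closure",an(gc,ch)-an(g0c,ch), np.linalg.norm(gv[:2]-vh),np.linalg.norm(gc[:2]-ch))
print(np.abs(state()["qvel"]).max()); ticket.sign_off()
E
```

```text
[ 0.67591294 -0.03604413  0.05145276] [0.46147659 0.1360214  0.06281177] vent turned 1.2099214592015541 closure 0.6917187882508573 0.08929867714033785 0.0945477644800157
0.006122396422350178
the job is handed in; nothing more can be done
```

The tester is unlocked: I turned the vent to its stop, then the closure ring to its end stop. I handed the job in at about 29 s of the 72 s allowed. I pushed both handles with loosely set jaws, in small steps.

- **Vent:** it turned about 1.21 rad, which with its starting angle puts it well past 0.85. It met its stop with about 7 N at the grip, friction included, and did not move under a further push.
- **Closure ring:** it turned about 0.69 rad and met its stop with about 6 N at the grip. Its tongue is seen inside the vent's rim.
- **Forces and clearance:** every end-of-call reading was below about 8 N, but force was only read between calls. The last images show both grips free and the gripper clear, at z = 0.19 m.
- **Bystanders:** the loupe and oil jar stayed within about half a pixel. The movement holder looks unmoved. I did not measure the other four again, but the arm never went near them.
- **Disagreements:** no check failed. The measured arm lengths came out at 89.3 and 94.5 mm, against 90 and 95 mm given, which is within the camera calibration.

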